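# Zero the steamer's timer and hold its lid open

### The arm

A 7-joint arm with a two-finger parallel gripper is mounted at the origin on the work surface. World frame = base frame: x ahead of the robot, y to its left, z up, the work surface at z = 0. Lengths are in m, angles in rad, forces in N, time in s.
With the tool pointing down it reaches from about 0.35 to 0.775 m from the base axis. Payload 3.1 kg.
Tool frame: the origin (TCP) lies between the finger pads; the fingertips stand ahead of it and the grasp point (between the pads) lies 2 mm behind it (bot.tips_ahead is the z of the fingertips in the tool frame, in m); z points along the fingers, y is the line along which they close (so a half turn about z gives the same grasp; the last joint's range is limited). The gripper opens to 85 mm and grips with 20 to 120 N. Pads are 22 mm wide; open, the fingers measure 114 mm over their backs; the gripper's body (76 mm by 85 mm) begins 54 mm behind the grasp point. The pads swing forward as they close: fully open they stand 13 mm farther back than shut.
Start: joints at [-1.163, 0.311, 0.014, 1.512, -0.004, 1.319, -0.027], TCP at [0.239, 0.495, 0.248] pointing down, gripper open.
Joint ranges: [-2.7, 2.7], [-0.3, 1.91], [-1.27, 1.3], [0.12, 2.57], [-1.44, 4.58], [0.2, 2.03], [-3.05, 3.05]. Speed limits (rad/s): [2.79, 2.79, 3.14, 3.14, 3.14, 3.14, 3.14].

### API

Orientations are given as a rotation vector (axis times angle).
In Python, from station import observe, grab_frame, camera_model, ticket, bot gives the robot as it stands.
- The arm moves only by the tool move_arm, never from a script. Its argument "motion" is a list of rows, each an object with "xyz": the shift along the tool's x, y, z normalised to -1 to 1, where 1 is 0.15 m, a list of three; "delta_rot": the turn, a rotation vector about the tool's x, y, z normalised to -1 to 1, where 1 is 2 pi rad, a list of three; "grip": the opening in per cent of the stroke, from 0 (shut) to 100 (fully open). A call has 1 to 12 rows; each row is the pose to reach, as a shift and turn from the pose commanded when the call began, along the tool's axes at that moment, turning the shorter way round; what a row does not reach only later rows make up. A row lasts 1/8 s, in which the tool goes at most 62.5 mm and 10.7 degrees, less where a joint would pass 70% of its speed; a pose out of reach is approached as far as the arm can. A call with a number of a shift or a turn outside -1 to 1 is refused whole. A call with a gripper value outside its range is refused whole. The fingers move at their own pace and stop on an object; the grip force is fixed at half the most. Time passes only in rows, so rows that repeat a pose let the fingers close. It gives the time, the measured TCP pose, the force, the opening and the grip force at its end, in the units of the state.
- observe(): the state, without advancing time (a new reading comes with each control period).
- grab_frame(name): name is "scene" or "top"; returns the picture (400x640x3 uint8, red, green, blue); there is no depth.
- camera_model(name): a dict with "intrinsics" (3x3 intrinsics, pixels), "dist_coeffs" ([k1, k2, p1, p2, k3] as OpenCV has them; the pictures are not rectified), "position" and "attitude" of the camera in the world. Camera axes: x right, y down, z forward; pixel columns grow to the right and rows downward; lengths in m; the calibration is good to about 2 mm. A picture is of the moment at which its call begins. camera_model takes no time and is no camera call.
- ticket.sign_off(): hands the job in; it is judged then, once.
The state is a dict: "t": time; "joint_pos": joint angles; "dq": joint speeds; "joint_torque": joint torques, N m; "eef_pos": TCP position; "tcp_rot": TCP orientation; "force": force on the tool from outside, world axes, zero at the start; "wrist_torque": the same for the moment, N m; "finger_gap": opening from 0.0 (shut) to 1.0 (fully open); "grip_force": force on a finger pad.
Only numpy, scipy, OpenCV 4.12 (cv2) and the standard library are available. Lean on these libraries where they do the work, as an engineer would, in place of code of your own. Each camera call takes 0.05 s, during which the arm holds its last target. There are 200 camera calls.

### The job

The buns are done: first turn the steamer's timer knob anticlockwise all the way back to its zero stop, and only then lift the steamer's lid by its bar handle to 50 degrees from closed (within 5 degrees) and hold it there. The lid falls shut by itself, so finish while still holding the handle with the lid steady at 50 degrees; do not let go or prop it, and leave the pan, the shaker and the bowl where they stand.

Things in the scene. Friction and masses are not known exactly. Their poses are not given: they have to be found in the camera images.
- steamer: The steamer: a fixed, heavy open-topped aluminium box, 240 (x) x 260 (y) x 100 high, closed by a flat steel lid. Origin: centre of its underside, on the worktop. Its -x side is the front, towards the robot; z up.
- lid (a joint): Angle of the steamer's lid in rad: 0 closed (level), growing as the front edge rises, 50 degrees = 0.873; it stops at 1.35 and falls shut from any angle. The lid is a plate 240 x 260 x 8 mm, 0.4 to 0.85 kg with its handle, hinged along the steamer's far (+x) top edge; the hinge has almost no friction.
- lid_hinge (a point): Middle of the lid's hinge axis, at the steamer's far top edge (120 mm from its centre in its +x, 100 mm above the worktop). Fixed to the steamer, axes as the steamer's; the hinge axis is y.
- handle_bar (a point): Middle of the lid's handle, a round black bar 14 mm thick, 120 mm long along y, on thin (10 mm) end posts; the bar's axis is 40 mm above the lid's upper face, clear below and beside it, 20 mm behind the front edge. From the hinge axis it lies 220 mm to the front and 48.5 mm out of the lid: 148.5 mm above the worktop when closed. Axes turn with the lid (z out of it).
- timer_box: The timer box: a fixed grey box 96 x 96 x 70 high, standing to the left or the right of the steamer, with the timer knob in the middle of its top and 13 short black tick marks round the knob. Origin: centre of its underside. The longest tick, at its -x side, is zero.
- timer (a joint): Angle of the timer knob in rad: 0 at its zero stop, growing clockwise seen from above, up to 4.7. It starts somewhere between 0.7 and 2.4 and stays where it is left (light friction, 0.05 N m).
- timer_grip (a point): On the timer knob's vertical axis at the height to grip it, 107 mm above the worktop. The knob: a black disc (44 mm across) with a grip bar on it, 42 mm long along this point's x, 14 mm thick along y, 12 to 44 mm above the box's top. A white line at the bar's -x end is the pointer; at zero the axes are those of the timer box.
- pan: Bystander: an empty open steel pan, 110 x 110 x 65 high, on the other side of the steamer from the timer box. Origin: centre of its underside.
- shaker: Bystander: a metal shaker, 48 mm across, 100 mm high, standing beyond the steamer, beside the bowl. Origin: centre of its underside.
- bowl: Bystander: a steel bowl, 110 mm across, 50 mm high, standing beyond the steamer, beside the shaker. Origin: centre of its underside.
There are look-alikes about, which are no part of the job. Leave any pink look-alike of the timer_box alone.

How it is judged:
By the outcome, as a careful person would: the job done as asked, in the order asked, and still so for the second after the job is handed in, while the arm keeps its last pose, push and grip.
It also fails if it takes over 61 s, if anything falls off the work surface, if the arm or the gripper's body presses on something with over 40 N, if the wrist force passes 120 N, or if a joint passes its speed limit or range.

## Working session

There is one attempt and no reset: what is moved stays moved. The work goes in short steps, Python scripts to look and compute and a tool call to move; the robot and the scene stay as the last step left them, time stands still between calls to the robot, and variables do not carry over. Pictures are saved under pics/ and viewed, at most 10 in all, crops included, and the job is handed in when it is done.

Besides the shell and the picture viewer there is one more tool, called after "Call:" as a command line: name --argument value ..., lists and objects as JSON in quotes. move_arm: Moves the arm, as the interface text tells. Scaled input: -1 to 1 covers 0.15 m each way for a shift and 2 pi rad each way for a turn. Its arguments: {"type":"object","properties":{"motion":{"type":"array"}},"required":["motion"]}

```bash
mkdir -p pics
python3 - <<'E'
from station import observe, grab_frame, camera_model, bot
import cv2
for n in("scene","top"):
    cv2.imwrite(f"pics/{n}1.png",grab_frame(n)[:,:,::-1]); print(camera_model(n))
print(observe(),bot.tips_ahead)
E
```

```text
{'intrinsics': array([[424.62826728,   0.        , 322.13979654],
       [  0.        , 424.62826728, 211.11578228],
       [  0.        ,   0.        ,   1.        ]]), 'dist_coeffs': array([-0.02396915,  0.        ,  0.        ,  0.        ,  0.        ]), 'position': array([ 1.40246521, -0.62977113,  0.80507669]), 'attitude': array([-1.97385468, -0.98531211,  0.54225134])}
{'intrinsics': array([[369.16836263,   0.        , 319.69458355],
       [  0.        , 369.16836263, 203.91541148],
       [  0.        ,   0.        ,   1.        ]]), 'dist_coeffs': array([-0.01649612,  0.        ,  0.        ,  0.        ,  0.        ]), 'position': array([ 0.44094133, -0.04657165,  1.02156586]), 'attitude': array([-2.13070236,  2.14441576, -0.08801115])}
{'t': 0.1, 'joint_pos': array([-1.16268743,  0.31168232,  0.01399288,  1.51291596, -0.00439752,
        1.31919706, -0.02717997]), 'dq': array([ 0.00060491, -0.00123931, -0.00223875, -0.00202191, -0.00043186,
       -0.00095229, -0.00048928]), 'joint_torque': array([ 7.58024617e-04, -3.80851650e+01,  1.46475756e-01, -2.31239873e+01,
        1.20917501e-02,  8.05138639e-03,  1.27913731e-05]), 'eef_pos': array([0.23885186, 0.49473492, 0.24730178]), 'tcp_rot': array([-0.70037984, -3.06212224,  0.00335505]), 'force': array([0.17585795, 0.05160333, 0.91983851]), 'wrist_torque': array([0.00426617, 0.02471762, 0.0496277 ]), 'grip_force': 0.0, 'finger_gap': 1.005175489264249} 0.017
```

View pics/scene1.png

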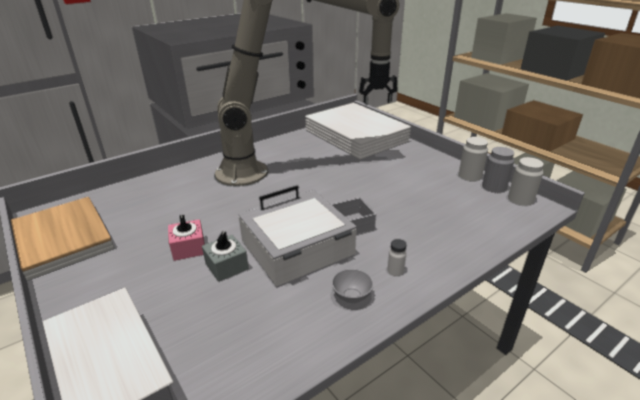

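View pics/top1.png

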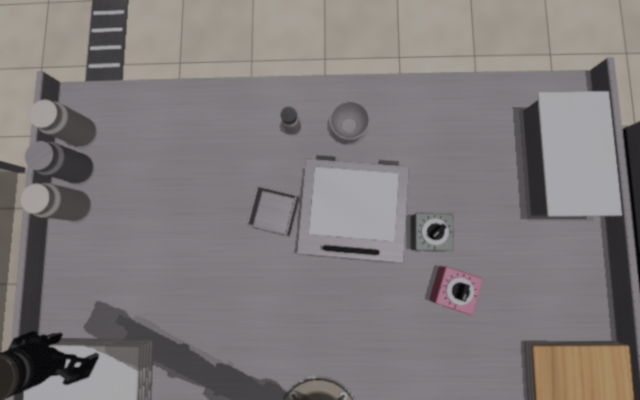

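Scene: grey timer box at about (225,255) next to the steamer (298,235), with a pink look-alike at (186,240). Top: grey box at (434,231), pink box at (459,290), handle bar from (323,248) to (378,251), pan (273,211), shaker (289,120), bowl (349,121). The grey box is the one meant: it is grey and stands beside the steamer. I'll confirm that in one crop and measure.

```bash
cat > h.py <<'E'
import numpy as np,cv2
from scipy.spatial.transform import Rotation as R
from station import observe, grab_frame, camera_model, bot
def ray(n,p):
    c=camera_model(n); u=cv2.undistortPoints(np.array([[p]],float),c["intrinsics"],c["dist_coeffs"])[0,0]
    return c["position"],R.from_rotvec(c["attitude"]).apply([*u,1])
def plane(n,p,z):
    o,d=ray(n,p); return o+d*(z-o[2])/d[2]
def tri(ps,pt):
    o1,d1=ray("scene",ps);o2,d2=ray("top",pt)
    s=np.linalg.lstsq(np.c_[d1,-d2],o2-o1,rcond=None)[0]
    a,b=o1+s[0]*d1,o2+s[1]*d2; return (a+b)/2,np.linalg.norm(a-b)
def proj(n,P):
    c=camera_model(n); r=R.from_rotvec(c["attitude"]).inv()
    return cv2.projectPoints(np.atleast_2d(P).astype(float),r.as_rotvec(),-r.apply(c["position"]),c["intrinsics"],c["dist_coeffs"])[0][:,0]
def dark(img,x0,y0,x1,y1,t=45):
    m=np.zeros(img.shape[:2],np.uint8); m[y0:y1,x0:x1]=(img[y0:y1,x0:x1].max(2)<t)
    k,l,s,c=cv2.connectedComponentsWithStats(m)
    i=1+np.argmax(s[1:,4]); q=np.argwhere(l==i)[:,::-1].astype(np.float32)
    return c[i],s[i],cv2.minAreaRect(q)
E
python3 - <<'E'
from h import *
t=cv2.imread("pics/top1.png");s=cv2.imread("pics/scene1.png")
a=cv2.resize(t[195:325,390:500],None,fx=4.5,fy=4.5,interpolation=cv2.INTER_CUBIC)
b=cv2.resize(s[205:290,160:260],None,fx=3,fy=3,interpolation=cv2.INTER_CUBIC)
o=np.zeros((max(a.shape[0],b.shape[0]),a.shape[1]+b.shape[1],3),np.uint8);o[:a.shape[0],:a.shape[1]]=a;o[:b.shape[0],a.shape[1]:]=b
cv2.imwrite("pics/crop.png",o);print(o.shape)
print("handle top",dark(t,315,238,390,262)); print("knob top",dark(t,418,216,450,248)); 
print("handle scene",dark(s,255,180,305,212));print("knob sc",dark(s,212,228,238,252))
# steamer outline in top: bright region
g=cv2.cvtColor(t,cv2.COLOR_BGR2GRAY); w=(g>150).astype(np.uint8); w[:, :295]=0;w[:,420:]=0;w[:150]=0;w[270:]=0
k,l,st,c=cv2.connectedComponentsWithStats(w);i=1+np.argmax(st[1:,4]);q=np.argwhere(l==i)[:,::-1].astype(np.float32);r=cv2.minAreaRect(q)
print(r,[plane("top",p,.108) for p in cv2.boxPoints(r)])
E
```

```text
(585, 795, 3)
handle top (array([349.95212766, 249.68617021]), array([323, 246,  55,   8, 188], dtype=int32), ((350.06658935546875, 249.75035095214844), (54.230613708496094, 3.5637264251708984), 5.079607963562012))
knob top (array([435.63125, 230.61875]), array([428, 225,  17,  14, 160], dtype=int32), ((436.0, 231.5), (13.0, 16.0), 90.0))
handle scene (array([278.26086957, 192.69565217]), array([260, 187,  38,  15,  92], dtype=int32), ((278.640625, 192.9517822265625), (3.7837839126586914, 38.59459686279297), 71.07535552978516))
knob sc (array([222.60740741, 242.17777778]), array([217, 234,  13,  15, 135], dtype=int32), ((223.0, 241.0), (14.0, 12.0), 90.0))
((354.88330078125, 203.48971557617188), (86.9269790649414, 68.90874481201172), 5.04245138168335) [array([0.48033951, 0.0193875 , 0.108     ]), array([0.65356483, 0.00401725, 0.108     ]), array([ 0.63118124, -0.21280608,  0.108     ]), array([ 0.46045513, -0.19282447,  0.108     ])]
```

View pics/crop.png

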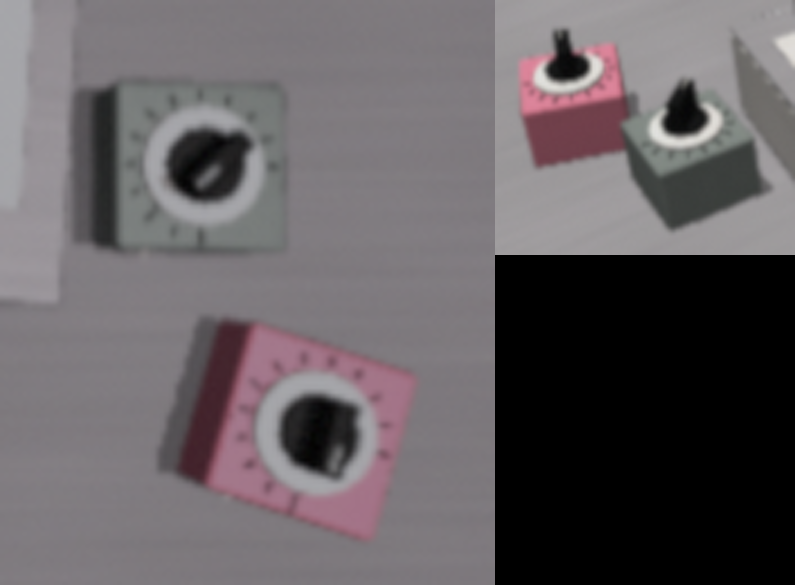

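Top crop: the grey box has its long tick at the bottom (200,237). The knob bar runs from (249,143) to its white pointer end near (205,178), about 50° clockwise of zero. The pink box is the decoy and stays untouched.

Run:
```python
from h import *
print([a for a in dir(bot) if a[0]!='_'])
f=lambda x,y:(390+x/4.5-.4,195+y/4.5-.4)
np.set_printoptions(precision=4,suppress=True)
print("handle",tri((278.6,192.9),(350.05,249.75)))
for p in boxp if (boxp:=None) else []: pass
T=[plane("top",f(*p),.07)for p in((118,83),(285,88),(285,250),(118,247))]
T=np.array(T);print("boxtop",T,T.mean(0)); 
a,b=plane("top",f(249,143),.114),plane("top",f(207,177),.114);d=b-a
print("bar",a,b,"angle of pointer rel -x, cw +:",np.degrees(np.arctan2(d[1],-d[0])))
t=cv2.imread("pics/top1.png");r=cv2.boxPoints(dark(t,315,238,390,262)[2])
P=np.array([plane("top",p,.1485) for p in r]);print("handle corners",P,P.mean(0))
print("knobtop tri(tip far end)",tri((223.3,233.3),f(247,145)))
w=(t.min(2)>150).astype(np.uint8) # white ring around the knob
g=cv2.cvtColor(t,cv2.COLOR_BGR2GRAY)[216:248,418:452];print("ring thr",np.percentile(g,[50,80,95]))
q=np.argwhere(g>140)[:,::-1].astype(np.float32)+[418,216]
e=cv2.fitEllipse(cv2.convexHull(q.astype(np.float32)));print(e,plane("top",e[0],.07))
```

```text
['PlanningError', 'tips_ahead']
handle (array([ 0.4401, -0.0828,  0.1464]), np.float64(0.004288691325133844))
boxtop [[ 0.534  -0.2537  0.07  ]
 [ 0.5304 -0.3478  0.07  ]
 [ 0.439  -0.3435  0.07  ]
 [ 0.4411 -0.2505  0.07  ]] [ 0.4861 -0.2989  0.07  ]
bar [ 0.4965 -0.3132  0.114 ] [ 0.4784 -0.29    0.114 ] angle of pointer rel -x, cw +: 51.97965616255173
handle corners [[ 0.4429 -0.0173  0.1485]
 [ 0.4512 -0.0181  0.1485]
 [ 0.4395 -0.1442  0.1485]
 [ 0.4313 -0.1433  0.1485]] [ 0.4412 -0.0807  0.1485]
knobtop tri(tip far end) (array([ 0.4971, -0.3033,  0.1279]), np.float64(0.010446023478776914))
ring thr [122. 147. 164.]
((434.9654235839844, 231.38461303710938), (25.445178985595703, 26.95197105407715), 143.26145935058594) [ 0.4867 -0.3004  0.07  ]
```

```bash
cat >> h.py <<'E'
def rel(P,Rt):
    o=observe(); R0=R.from_rotvec(o["tcp_rot"]); np.set_printoptions(precision=4,suppress=True)
    print("xyz",R0.inv().apply(np.array(P)-o["eef_pos"])/.15,"rot",(R0.inv()*Rt).as_rotvec()/(2*np.pi),"t",o["t"],"q",o["joint_pos"],"F",o["force"],"gap",o["finger_gap"],o["eef_pos"])
def down(yaw): # tool x at yaw, pointing down
    return R.from_matrix(np.c_[[np.cos(yaw),np.sin(yaw),0],[np.sin(yaw),-np.cos(yaw),0],[0,0,-1]])
E
echo
```

Call:
move_arm --motion '[{"xyz": [-0.95,-1,0],"delta_rot": [0,0,0],"grip": 50},{"xyz": [-0.95,-1,0],"delta_rot": [0,0,0],"grip": 50},{"xyz": [-0.95,-1,0],"delta_rot": [0,0,0],"grip": 50},{"xyz": [-0.95,-1,0],"delta_rot": [0,0,0],"grip": 50}]'

```text
t: 0.6
eef_pos: [0.3037, 0.2937, 0.248]
tcp_rot: [0.711, 3.06, -0.003]
force: [0.1, 1.5, 0.3]
finger_gap: 0.503
grip_force: 0.0
```

Call:
move_arm --motion '[{"xyz": [-0.95,-1,0],"delta_rot": [0,0,0],"grip": 50},{"xyz": [-0.95,-1,0],"delta_rot": [0,0,0],"grip": 50},{"xyz": [-0.95,-1,0],"delta_rot": [0,0,0],"grip": 50},{"xyz": [-0.95,-1,0],"delta_rot": [0,0,0],"grip": 50}]'

```text
t: 1.1
eef_pos: [0.3659, 0.0969, 0.2482]
tcp_rot: [0.712, 3.06, -0.001]
force: [0.4, 1.1, -0.2]
finger_gap: 0.503
grip_force: 0.0
```

Call:
move_arm --motion '[{"xyz": [-0.95,-1,0],"delta_rot": [0,0,0],"grip": 50},{"xyz": [-0.95,-1,0],"delta_rot": [0,0,0],"grip": 50},{"xyz": [-0.95,-1,0],"delta_rot": [0,0,0],"grip": 50},{"xyz": [-0.95,-1,0],"delta_rot": [0,0,0],"grip": 50}]'

```text
t: 1.6
eef_pos: [0.4283, -0.1006, 0.2484]
tcp_rot: [0.712, 3.059, -0.003]
force: [1.0, 1.0, -0.4]
finger_gap: 0.497
grip_force: 0.0
```

Run:
```python
from h import *
rel([.4865,-.2995,.2],down(np.radians(128)))
```

```text
xyz [-0.933  -1.0179  0.3256] rot [-0.0003  0.0003  0.0717] t 1.6 q [-0.4267  0.0854  0.6676  1.808  -0.0531  1.2661  1.3685] F [ 0.9666  0.983  -0.3537] gap 0.4972600396111857 [ 0.4283 -0.1006  0.2484]
```

Call:
move_arm --motion '[{"xyz": [-0.93,-1,0],"delta_rot": [0,0,0.072],"grip": 50},{"xyz": [-0.93,-1,0],"delta_rot": [0,0,0.072],"grip": 50},{"xyz": [-0.93,-1,0],"delta_rot": [0,0,0.072],"grip": 50},{"xyz": [-0.93,-1,0.2],"delta_rot": [0,0,0.072],"grip": 50},{"xyz": [-0.93,-1,0.4],"delta_rot": [0,0,0.072],"grip": 50},{"xyz": [-0.93,-1,0.4],"delta_rot": [0,0,0.072],"grip": 50}]'

```text
t: 2.35
eef_pos: [0.4871, -0.2901, 0.1854]
tcp_rot: [-1.367, -2.821, -0.001]
force: [0.1, -1.0, -0.4]
finger_gap: 0.499
grip_force: 0.0
```

Run:
```python
from h import *
rel([.4868,-.3,.105],down(np.radians(128)))
s=grab_frame("scene")[190:290,150:290,::-1];t=grab_frame("top")[195:295,390:480,::-1]
cv2.imwrite("pics/c2.png",np.hstack([cv2.resize(s,(490,350),interpolation=cv2.INTER_CUBIC),cv2.resize(t,(310,350),interpolation=cv2.INTER_CUBIC)]))
```

```text
xyz [-0.054  -0.0412  0.5355] rot [-0.0004 -0.001   0.0008] t 2.35 q [-0.0472  0.4765  0.7929  1.5787 -0.3512  1.2424  1.4748] F [ 0.1172 -1.0489 -0.4077] gap 0.49853714117045317 [ 0.4871 -0.2901  0.1854]
```

View pics/c2.png

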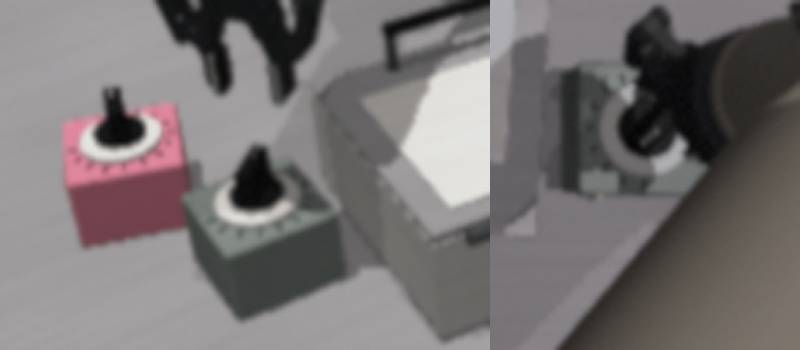

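Scene: the gripper is above the grey knob with its fingers at (215,85) and (283,95) in the crop, straddling the bar direction. I'll go down and grip.

Call:
move_arm --motion '[{"xyz": [-0.055,-0.04,0],"delta_rot": [0,0,0],"grip": 50},{"xyz": [-0.055,-0.04,0.2],"delta_rot": [0,0,0],"grip": 50},{"xyz": [-0.055,-0.04,0.4],"delta_rot": [0,0,0],"grip": 50},{"xyz": [-0.055,-0.04,0.53],"delta_rot": [0,0,0],"grip": 50},{"xyz": [-0.055,-0.04,0.53],"delta_rot": [0,0,0],"grip": 50},{"xyz": [-0.055,-0.04,0.53],"delta_rot": [0,0,0],"grip": 0},{"xyz": [-0.055,-0.04,0.53],"delta_rot": [0,0,0],"grip": 0},{"xyz": [-0.055,-0.04,0.53],"delta_rot": [0,0,0],"grip": 0},{"xyz": [-0.055,-0.04,0.53],"delta_rot": [0,0,0],"grip": 0},{"xyz": [-0.055,-0.04,0.53],"delta_rot": [0,0,0],"grip": 0}]'

```text
t: 3.7
eef_pos: [0.4886, -0.3043, 0.1108]
tcp_rot: [1.371, 2.824, -0.004]
force: [-3.4, -2.2, 6.1]
finger_gap: 0.149
grip_force: 61.0
```

Run:
```python
from h import *
rel([.4868,-.3,.105],down(np.radians(177.6)))
o=observe();print(o["wrist_torque"],o["grip_force"])
```

```text
xyz [0.0299 0.0083 0.0388] rot [-0.0004  0.0004 -0.1372] t 3.7 q [ 0.004   0.5623  0.7527  1.6554 -0.4209  1.0905  1.5441] F [-3.4285 -2.2121  6.1446] gap 0.1494748816064346 [ 0.4886 -0.3043  0.1108]
[-0.422   0.8229 -0.0161] 61.020323038101196
```

Call:
move_arm --motion '[{"xyz": [0.001,0.005,0],"delta_rot": [0,0,-0.025],"grip": 0},{"xyz": [0.003,0.01,0],"delta_rot": [0,0,-0.05],"grip": 0},{"xyz": [0.005,0.013,0],"delta_rot": [0,0,-0.075],"grip": 0},{"xyz": [0.008,0.018,0],"delta_rot": [0,0,-0.1],"grip": 0},{"xyz": [0.01,0.02,0],"delta_rot": [0,0,-0.12],"grip": 0},{"xyz": [0.01,0.023,0],"delta_rot": [0,0,-0.13],"grip": 0},{"xyz": [0.01,0.023,0],"delta_rot": [0,0,-0.137],"grip": 0},{"xyz": [0.01,0.023,0],"delta_rot": [0,0,-0.137],"grip": 0}]'

```text
t: 4.7
eef_pos: [0.4904, -0.3007, 0.1108]
tcp_rot: [0.067, 3.14, -0.004]
force: [-3.4, -1.0, 6.1]
finger_gap: 0.151
grip_force: 61.1
```

Run:
```python
from h import *
rel([.4868,-.3,.105],down(np.radians(177.6)))
o=observe();print(o["wrist_torque"],o["grip_force"])
```

```text
xyz [0.024  0.0038 0.0385] rot [-0.0004  0.0002 -0.0002] t 4.7 q [ 0.1317  0.5125  0.5454  1.651  -0.2941  1.0588  2.2928] F [-3.4046 -0.9798  6.0865] gap 0.1513850038224485 [ 0.4904 -0.3007  0.1108]
[-0.3119  0.8154  0.073 ] 61.059608459472656
```

Call:
move_arm --motion '[{"xyz": [0,0,0],"delta_rot": [0,0,-0.008],"grip": 0},{"xyz": [0,0,0],"delta_rot": [0,0,-0.008],"grip": 0},{"xyz": [0,0,0],"delta_rot": [0,0,-0.008],"grip": 0}]'

```text
t: 5.08
eef_pos: [0.4907, -0.3007, 0.1109]
tcp_rot: [-0.005, 3.139, -0.003]
force: [-4.0, -1.0, 5.5]
finger_gap: 0.147
grip_force: 65.5
```

Run:
```python
from h import *
rel([.4868,-.3,.105],down(np.radians(177.6)))
o=observe();print(o["wrist_torque"],o["grip_force"])
```

```text
xyz [0.0262 0.005  0.0391] rot [-0.0003  0.0004  0.0071] t 5.075 q [ 0.1396  0.5104  0.5344  1.6507 -0.2892  1.0571  2.3344] F [-4.015  -0.9832  5.5321] gap 0.1466637557970121 [ 0.4907 -0.3007  0.1109]
[-0.2914  0.6901 -0.9477] 65.52983164787292
```

Torque jumped to -0.95 N m, so the knob is on its stop. I'll release, lift straight up and check.

Call:
move_arm --motion '[{"xyz": [0,0,0],"delta_rot": [0,0,0],"grip": 45},{"xyz": [0,0,0],"delta_rot": [0,0,0],"grip": 45},{"xyz": [0,0,0],"delta_rot": [0,0,0],"grip": 45},{"xyz": [0,0,-0.3],"delta_rot": [0,0,0],"grip": 45},{"xyz": [0,0,-0.6],"delta_rot": [0,0,0],"grip": 45},{"xyz": [0,0,-1],"delta_rot": [0,0,0],"grip": 40},{"xyz": [0,0,-1],"delta_rot": [0,0,0],"grip": 40}]'

```text
t: 5.95
eef_pos: [0.4938, -0.3004, 0.2645]
tcp_rot: [-0.015, 3.131, -0.009]
force: [-0.6, 0.8, -0.3]
finger_gap: 0.399
grip_force: 0.0
```

Call:
move_arm --motion '[{"xyz": [1,-1,0],"delta_rot": [0,0,0],"grip": 40},{"xyz": [1,-1,0],"delta_rot": [0,0,0],"grip": 40},{"xyz": [1,-1,0],"delta_rot": [0,0,0],"grip": 40},{"xyz": [1,-1,0],"delta_rot": [0,0,0],"grip": 40},{"xyz": [1,-1,0],"delta_rot": [0,0,0],"grip": 40}]'

```text
t: 6.58
eef_pos: [0.3399, -0.4509, 0.258]
tcp_rot: [0.005, -3.14, -0.001]
force: [-0.7, 0.2, -0.1]
finger_gap: 0.401
grip_force: 0.0
```

Run:
```python
from h import *
rel([.34,-.09,.25],down(np.radians(177.6)))
s=grab_frame("scene")[190:290,150:290,::-1];t=grab_frame("top")[195:295,390:480,::-1]
cv2.imwrite("pics/c3.png",np.hstack([cv2.resize(s,(420,300),interpolation=cv2.INTER_CUBIC),cv2.resize(t,(380,422),interpolation=cv2.INTER_CUBIC)[:300]]))
```

```text
xyz [-0.0089  2.4062  0.0547] rot [ 0.0001 -0.0003  0.0072] t 6.575 q [ 0.4282  0.3805  0.6525  1.4698 -0.2311  1.3707  2.6665] F [-0.7153  0.248  -0.0739] gap 0.40072549677405045 [ 0.3399 -0.4509  0.258 ]
```

View pics/c3.png

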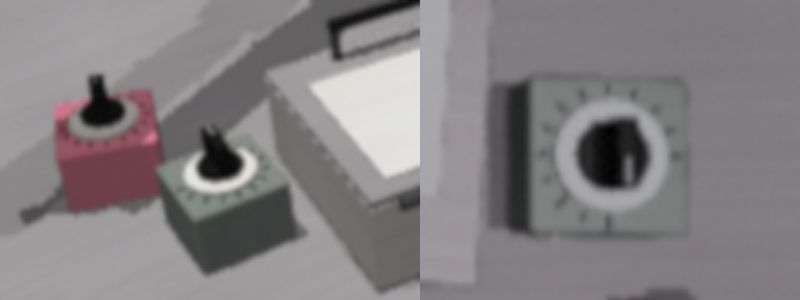

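Timer: the bar is parallel to the box sides, with the white pointer at (629,170) towards the zero tick, and the torque confirmed the stop. Now the handle.

Call:
move_arm --motion '[{"xyz": [0,1,0],"delta_rot": [0,0,0.265],"grip": 40},{"xyz": [0,1,0],"delta_rot": [0,0,0.265],"grip": 40},{"xyz": [0,1,0],"delta_rot": [0,0,0.265],"grip": 40},{"xyz": [0,1,0],"delta_rot": [0,0,0.265],"grip": 40},{"xyz": [0,1,0],"delta_rot": [0,0,0.265],"grip": 40},{"xyz": [0,1,0],"delta_rot": [0,0,0.265],"grip": 40},{"xyz": [0,1,0],"delta_rot": [0,0,0.265],"grip": 40},{"xyz": [0,1,0],"delta_rot": [0,0,0.265],"grip": 40},{"xyz": [0,1,0],"delta_rot": [0,0,0.265],"grip": 40},{"xyz": [0,1,0],"delta_rot": [0,0,0.265],"grip": 40}]'

```text
t: 7.92
eef_pos: [0.3428, -0.2976, 0.2586]
tcp_rot: [-2.308, -2.131, -0.001]
force: [0.3, -0.0, -0.8]
finger_gap: 0.401
grip_force: 0.0
```

```bash
cat >> h.py <<'E'
YS=np.radians(-5.3); H=np.array([.4405,-.0815,.1475])
xs=np.array([np.cos(YS),np.sin(YS),0]); ys=np.array([-np.sin(YS),np.cos(YS),0]); zs=np.array([0,0,1.])
HI=H+.22*xs-[0,0,.0485]
def lidpose(th,tilt,back=0): # th lid deg, tilt = forward tilt of tool when closed; bar 2 mm behind TCP less back
    a=np.radians(th); n=np.cos(a)*zs+np.sin(a)*xs; f=-np.cos(a)*xs+np.sin(a)*zs
    bar=HI+.22*f+.0485*n
    b=np.radians(tilt-th); z=np.sin(b)*xs-np.cos(b)*zs
    return bar+z*(.002-back),R.from_matrix(np.c_[ys,np.cross(z,ys),z])
E
python3 - <<'E'
from h import *
for t in(45,35): rel(*lidpose(0,t,.1))
E
```

```text
xyz [1.4938 0.0728 0.28  ] rot [-0.125  -0.0009  0.0019] t 7.925 q [-0.043   0.1239  0.8053  1.7595 -0.0935  1.2975  0.7042] F [ 0.3044 -0.0486 -0.8429] gap 0.40123573264454937 [ 0.3428 -0.2976  0.2586]
xyz [1.4928 0.16   0.2068] rot [-0.0972 -0.0008  0.0019] t 7.925 q [-0.043   0.1239  0.8053  1.7595 -0.0935  1.2975  0.7042] F [ 0.3044 -0.0486 -0.8429] gap 0.40123573264454937 [ 0.3428 -0.2976  0.2586]
```

Call:
move_arm --motion '[{"xyz": [1,0,-0.2],"delta_rot": [-0.06,0,0.002],"grip": 40},{"xyz": [1,0,-0.2],"delta_rot": [-0.06,0,0.002],"grip": 40},{"xyz": [1,0,-0.2],"delta_rot": [-0.06,0,0.002],"grip": 40},{"xyz": [1,0,-0.2],"delta_rot": [-0.06,0,0.002],"grip": 40}]'

```text
t: 8.43
eef_pos: [0.3549, -0.1589, 0.2904]
tcp_rot: [2.102, 1.924, 0.367]
force: [-1.3, 0.6, 0.5]
finger_gap: 0.397
grip_force: 0.0
```

Run:
```python
from h import *
for t in(45,35): rel(*lidpose(0,t,.1))
```

```text
xyz [ 0.5635 -0.1216  0.4824] rot [-0.066  -0.0012  0.0002] t 8.425 q [ 0.5205 -0.2892 -0.0032  2.0735 -0.184   1.0273  0.4981] F [-1.2786  0.5931  0.4778] gap 0.3969920633388595 [ 0.3549 -0.1589  0.2904]
xyz [ 0.5635 -0.0138  0.4458] rot [-0.0382 -0.0012  0.0003] t 8.425 q [ 0.5205 -0.2892 -0.0032  2.0735 -0.184   1.0273  0.4981] F [-1.2786  0.5931  0.4778] gap 0.3969920633388595 [ 0.3549 -0.1589  0.2904]
```

Run:
```python
from h import *
for t,b in((25,.09),(25,0)): rel(*lidpose(0,t,b))
```

```text
xyz [0.5628 0.1031 0.4949] rot [-0.0104 -0.0011  0.0004] t 8.425 q [ 0.5205 -0.2892 -0.0032  2.0735 -0.184   1.0273  0.4981] F [-1.2786  0.5931  0.4778] gap 0.3969920633388595 [ 0.3549 -0.1589  0.2904]
xyz [0.5585 0.1425 1.0936] rot [-0.0104 -0.0011  0.0004] t 8.425 q [ 0.5205 -0.2892 -0.0032  2.0735 -0.184   1.0273  0.4981] F [-1.2786  0.5931  0.4778] gap 0.3969920633388595 [ 0.3549 -0.1589  0.2904]
```

Call:
move_arm --motion '[{"xyz": [0.2,0.1,0.2],"delta_rot": [-0.01,0,0],"grip": 40},{"xyz": [0.4,0.1,0.4],"delta_rot": [-0.01,0,0],"grip": 40},{"xyz": [0.56,0.1,0.5],"delta_rot": [-0.01,0,0],"grip": 40},{"xyz": [0.56,0.1,0.5],"delta_rot": [-0.01,0,0],"grip": 40}]'

```text
t: 8.93
eef_pos: [0.4025, -0.0786, 0.2243]
tcp_rot: [2.066, 1.891, 0.418]
force: [-0.5, -1.0, -0.7]
finger_gap: 0.394
grip_force: 0.0
```

Run:
```python
from h import *
for t,b in((25,.0),(35,0)): rel(*lidpose(0,t,b))
s=grab_frame("scene")[100:250,190:390,::-1];t=grab_frame("top")[190:290,290:420,::-1]
cv2.imwrite("pics/c4.png",np.hstack([cv2.resize(s,(400,300),interpolation=cv2.INTER_CUBIC),cv2.resize(t,(390,300),interpolation=cv2.INTER_CUBIC)]))
```

```text
xyz [-0.0007  0.019   0.5845] rot [-0.0014 -0.0013  0.0004] t 8.925 q [ 0.4799 -0.2444 -0.2306  2.2237 -0.1878  0.7411  0.2679] F [-0.519  -0.9588 -0.7122] gap 0.3943730236705013 [ 0.4025 -0.0786  0.2243]
xyz [-0.0007  0.0213  0.5842] rot [-0.0291 -0.0014  0.0003] t 8.925 q [ 0.4799 -0.2444 -0.2306  2.2237 -0.1878  0.7411  0.2679] F [-0.519  -0.9588 -0.7122] gap 0.3943730236705013 [ 0.4025 -0.0786  0.2243]
```

View pics/c4.png

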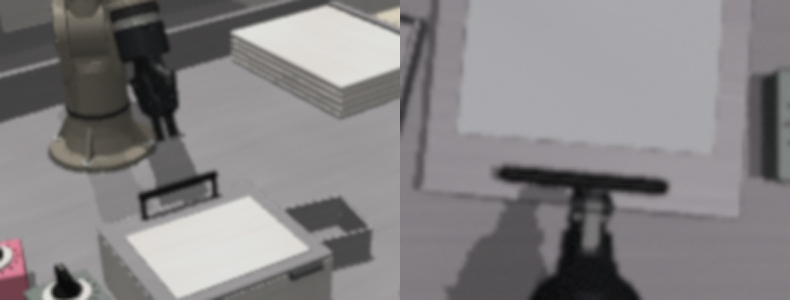

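The gripper is lined up with the bar's middle (top crop about (590,185)). I'll advance along the tool axis and grip.

Call:
move_arm --motion '[{"xyz": [0,0.02,0.1],"delta_rot": [0,0,0],"grip": 40},{"xyz": [0,0.02,0.25],"delta_rot": [0,0,0],"grip": 40},{"xyz": [0,0.02,0.4],"delta_rot": [0,0,0],"grip": 40},{"xyz": [0,0.02,0.5],"delta_rot": [0,0,0],"grip": 40},{"xyz": [0,0.02,0.58],"delta_rot": [0,0,0],"grip": 40},{"xyz": [0,0.02,0.58],"delta_rot": [0,0,0],"grip": 40}]'

```text
t: 9.78
eef_pos: [0.4421, -0.0851, 0.1477]
tcp_rot: [2.072, 1.88, 0.419]
force: [-0.3, 0.7, 0.7]
finger_gap: 0.398
grip_force: 0.0
```

Run:
```python
from h import *
rel(*lidpose(0,25))
```

```text
xyz [ 0.0225 -0.0121  0.0093] rot [-0.0009 -0.0009 -0.0009] t 9.775 q [ 0.4769 -0.0394 -0.2803  2.2763 -0.1289  0.4785  0.1991] F [-0.3082  0.7084  0.6821] gap 0.3976122303774758 [ 0.4421 -0.0851  0.1477]
```

No contact, and the pose is right. Close.

Call:
move_arm --motion '[{"xyz": [0,-0.01,0.01],"delta_rot": [0,0,0],"grip": 0},{"xyz": [0,-0.01,0.01],"delta_rot": [0,0,0],"grip": 0},{"xyz": [0,-0.01,0.01],"delta_rot": [0,0,0],"grip": 0},{"xyz": [0,-0.01,0.01],"delta_rot": [0,0,0],"grip": 0},{"xyz": [0,-0.01,0.01],"delta_rot": [0,0,0],"grip": 0}]'

```text
t: 10.4
eef_pos: [0.4413, -0.0849, 0.1465]
tcp_rot: [2.071, 1.88, 0.42]
force: [-4.9, -0.0, 6.1]
finger_gap: 0.139
grip_force: 58.8
```

```bash
cat >> h.py <<'E'
def path(ths):
    o=observe(); R0=R.from_rotvec(o["tcp_rot"]); p0,r0=lidpose(0,25) if not LID else lidpose(LID,25)
    c=R0.inv()
    for th in ths:
        p,r=lidpose(th,25); D=r*r0.inv()  # rotate present TCP pose about the hinge
        P=HI+D.apply(o["eef_pos"]-HI); print(th,np.round(c.apply(P-o["eef_pos"])/.15,3),np.round((c*D*R0).as_rotvec()/2/np.pi,4))
LID=0
E
python3 - <<'E'
from h import *
rel(*lidpose(0,25)); path([1,2.5,5,7.5,10,15,20])
E
```

```text
xyz [ 0.0219 -0.0038  0.0043] rot [-0.0008 -0.0008 -0.0008] t 10.4 q [ 0.4771 -0.0398 -0.2811  2.2808 -0.1289  0.4731  0.1993] F [-4.9059 -0.0323  6.0831] gap 0.13863272472629667 [ 0.4413 -0.0849  0.1465]
1 [ 0.     0.016 -0.021] [ 0.0028 -0.      0.    ]
2.5 [ 0.     0.04  -0.051] [ 0.0069 -0.      0.    ]
5 [ 0.001  0.083 -0.101] [ 0.0139 -0.0001  0.0001]
7.5 [ 0.001  0.127 -0.148] [ 0.0208 -0.0001  0.0001]
10 [ 0.002  0.174 -0.194] [ 0.0278 -0.0001  0.0001]
15 [ 0.003  0.273 -0.278] [ 0.0417 -0.0002  0.0002]
20 [ 0.004  0.379 -0.354] [ 0.0556 -0.0003  0.0003]
```

Call:
move_arm --motion '[{"xyz": [0,0.016,-0.021],"delta_rot": [0.003,0,0],"grip": 0},{"xyz": [0,0.04,-0.051],"delta_rot": [0.007,0,0],"grip": 0},{"xyz": [0,0.083,-0.1],"delta_rot": [0.014,0,0],"grip": 0},{"xyz": [0,0.127,-0.148],"delta_rot": [0.021,0,0],"grip": 0},{"xyz": [0,0.174,-0.194],"delta_rot": [0.028,0,0],"grip": 0},{"xyz": [0,0.223,-0.237],"delta_rot": [0.035,0,0],"grip": 0},{"xyz": [0,0.273,-0.278],"delta_rot": [0.042,0,0],"grip": 0},{"xyz": [0,0.326,-0.317],"delta_rot": [0.049,0,0],"grip": 0},{"xyz": [0,0.379,-0.354],"delta_rot": [0.056,0,0],"grip": 0}]'

```text
t: 11.52
eef_pos: [0.469, -0.0874, 0.217]
tcp_rot: [2.288, 2.08, 0.086]
force: [-2.0, 0.0, -2.1]
finger_gap: 0.144
grip_force: 59.7
```

```bash
cat >> h.py <<'E'
def lid():
    o=observe(); r=R.from_rotvec(o["tcp_rot"]); b=o["eef_pos"]+r.apply([0,0,-.002])-HI
    print("lid(deg) from position",np.degrees(np.arctan2(b[2],-b@xs)-np.arctan2(.0485,.22)),"radius err",np.hypot(b[2],b@xs)-np.hypot(.0485,.22),"tilt",np.degrees(np.arcsin(r.apply([0,0,1])@xs)),"tau",o["wrist_torque"],"q",o["joint_pos"])
E
python3 - <<'E'
import h
from h import *
h.LID=20;rel(*lidpose(20,25));lid(); path([25,30,35,40,45,50])
E
```

```text
xyz [ 0.0216  0.0076 -0.0048] rot [-0.0022 -0.0013 -0.0005] t 11.525 q [ 0.4287  0.1483 -0.3032  1.8062  0.0369  1.121   0.0203] F [-2.0113  0.0315 -2.1435] gap 0.1441357610777053 [ 0.469  -0.0874  0.217 ]
lid(deg) from position 19.6791486748385 radius err 0.00046471332449721237 tilt 4.205609185508299 tau [0.078  0.5352 0.0281] q [ 0.4287  0.1483 -0.3032  1.8062  0.0369  1.121   0.0203]
25 [ 0.001  0.081 -0.102] [ 0.0139 -0.      0.0001]
30 [ 0.002  0.171 -0.197] [ 0.0278 -0.0001  0.0002]
35 [ 0.003  0.269 -0.284] [ 0.0417 -0.0001  0.0003]
40 [ 0.004  0.373 -0.362] [ 0.0556 -0.0002  0.0005]
45 [ 0.005  0.485 -0.43 ] [ 0.0694 -0.0002  0.0006]
50 [ 0.006  0.601 -0.489] [ 0.0833 -0.0002  0.0007]
```

Call:
move_arm --motion '[{"xyz": [0,0.03,-0.04],"delta_rot": [0.006,0,0],"grip": 0},{"xyz": [0,0.081,-0.102],"delta_rot": [0.014,0,0],"grip": 0},{"xyz": [0,0.125,-0.15],"delta_rot": [0.021,0,0],"grip": 0},{"xyz": [0,0.171,-0.197],"delta_rot": [0.028,0,0],"grip": 0},{"xyz": [0,0.22,-0.241],"delta_rot": [0.035,0,0],"grip": 0},{"xyz": [0,0.269,-0.284],"delta_rot": [0.042,0,0],"grip": 0},{"xyz": [0,0.269,-0.284],"delta_rot": [0.042,0,0],"grip": 0}]'

```text
t: 12.4
eef_pos: [0.5064, -0.0908, 0.2634]
tcp_rot: [-2.211, -2.013, 0.181]
force: [-5.3, 0.5, 2.5]
finger_gap: 0.139
grip_force: 60.1
```

Run:
```python
import h
from h import *
h.LID=35;rel(*lidpose(35,25));lid(); path([37.5,40,42.5,45,47.5,50,50.5])
```

```text
xyz [0.0213 0.0057 0.0021] rot [-0.0024 -0.0015 -0.    ] t 12.4 q [ 0.3518  0.3868 -0.2954  1.3997  0.0957  1.5607 -0.0369] F [-5.3287  0.5292  2.4811] gap 0.139291343029296 [ 0.5064 -0.0908  0.2634]
lid(deg) from position 34.93313144757859 radius err 0.0008365127487826862 tilt -10.863009516403665 tau [ 0.1848  0.7124 -0.0171] q [ 0.3518  0.3868 -0.2954  1.3997  0.0957  1.5607 -0.0369]
37.5 [ 0.     0.04  -0.052] [ 0.0069 -0.      0.0001]
40 [ 0.001  0.082 -0.102] [ 0.0139 -0.      0.0001]
42.5 [ 0.001  0.126 -0.151] [ 0.0208 -0.      0.0002]
45 [ 0.002  0.172 -0.197] [ 0.0278 -0.      0.0003]
47.5 [ 0.002  0.22  -0.241] [ 0.0347 -0.      0.0003]
50 [ 0.003  0.27  -0.284] [ 0.0417 -0.      0.0004]
50.5 [ 0.003  0.28  -0.292] [ 0.0431 -0.      0.0004]
```

Call:
move_arm --motion '[{"xyz": [0,0.04,-0.052],"delta_rot": [0.005,0,0],"grip": 0},{"xyz": [0,0.082,-0.102],"delta_rot": [0.01,0,0],"grip": 0},{"xyz": [0,0.126,-0.151],"delta_rot": [0.014,0,0],"grip": 0},{"xyz": [0,0.172,-0.197],"delta_rot": [0.018,0,0],"grip": 0},{"xyz": [0,0.22,-0.241],"delta_rot": [0.022,0,0],"grip": 0},{"xyz": [0,0.27,-0.284],"delta_rot": [0.025,0,0],"grip": 0},{"xyz": [0,0.27,-0.284],"delta_rot": [0.025,0,0],"grip": 0},{"xyz": [0,0.27,-0.284],"delta_rot": [0.025,0,0],"grip": 0},{"xyz": [0,0.27,-0.284],"delta_rot": [0.025,0,0],"grip": 0}]'

```text
t: 13.52
eef_pos: [0.5535, -0.095, 0.2977]
tcp_rot: [-2.114, -1.928, 0.326]
force: [-3.9, 2.9, 0.9]
finger_gap: 0.141
grip_force: 60.0
```

Run:
```python
from h import *
rel(*lidpose(50,30));lid();print(observe()["dq"])
s=grab_frame("scene")[100:320,160:400];t=grab_frame("top")[150:290,290:490]
cv2.imwrite("pics/c5.png",np.hstack([cv2.resize(s,(400,367)),cv2.resize(t,(400,367))])[:,:,::-1])
for th in (45,50,55):
    a=np.radians(th);f=-np.cos(a)*xs+np.sin(a)*zs;n=np.cos(a)*zs+np.sin(a)*xs
    # lid front upper corners, at scene crop pixels
    print(th,[np.round((proj("scene",HI+.24*f+.0085*n+k*ys)[0]-[160,100])*400/240) for k in(-.13,.13)],[np.round((proj("top",HI+.24*f+.0085*n+k*ys)[0]-[290,150])*[2,367/140]) for k in(-.13,.13)])
```

```text
xyz [0.0203 0.0105 0.0029] rot [ 0.0005 -0.0016  0.0004] t 13.525 q [ 0.2795  0.6015 -0.2751  1.0222  0.1273  1.881  -0.0501] F [-3.8851  2.875   0.8708] gap 0.14061743259905596 [ 0.5535 -0.095   0.2977]
lid(deg) from position 49.807889357713115 radius err 0.0014322107830680164 tilt -19.81221828002712 tau [ 0.4965  0.7693 -0.1816] q [ 0.2795  0.6015 -0.2751  1.0222  0.1273  1.881  -0.0501]
[ 0.001  -0.0013  0.001   0.0016  0.0011 -0.0027 -0.0009]
45 [array([136., 123.]), array([277.,  85.])] [array([260., 203.]), array([  2., 175.])]
50 [array([139., 119.]), array([282.,  81.])] [array([264., 181.]), array([  2., 153.])]
55 [array([143., 117.]), array([287.,  78.])] [array([268., 157.]), array([  3., 128.])]
```

View pics/c5.png

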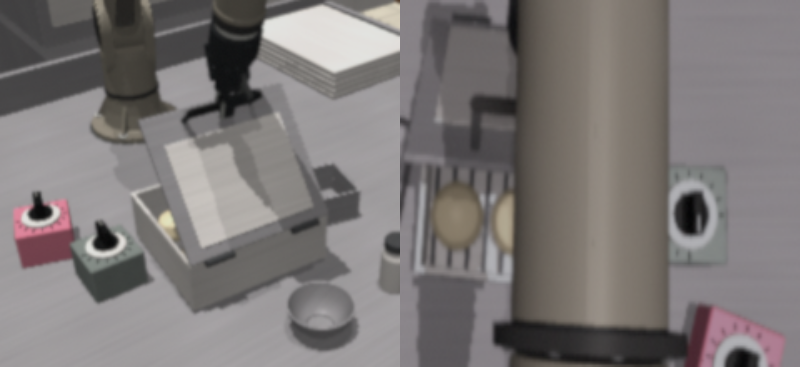

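The lid's front corners in the scene crop, (140,120) and (282,83), match the 50° prediction. In the top crop the corner at row 158 means about 49°. The timer is still at zero, the bystanders are unmoved and the arm is still. Handing in.

```bash
python3 -c "
from station import ticket
print(ticket.sign_off())"
```

```text
the job is handed in; nothing more can be done
None
```

I turned the timer back to its zero stop first, then lifted the lid to about 50° (49.8° from the arm's position, about 49–50° by camera); I handed in at about 13.6 s with the handle still gripped and the lid steady.

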